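Find the loose flap of the scrap chest and push it open

TASK

Three of the four steel flaps on the scrap chest are chocked shut from below and one is free: press down on the near end of the flaps in turn with the fingertips to find the one that rocks, then push that one down well past half open and leave it standing open, ready for the sweepings. Do not move or pick up the tools and steel bits lying about.

Things in the scene. Friction and masses are not known exactly. Their poses are not given: they have to be found in the camera images.
- chest: Green steel scrap chest fixed on the bench, 260 (x) x 520 (y) x 100 mm high. Origin at the centre of its underside; -x is its near side (towards the robot), +y its left. In its flat top four identical flush flaps lie in a row along y over hollow bays 88 mm deep, with 30 mm deck strips between them; behind them, at x = 15 to 130 mm, is a ledge with steel bits on it.
- flap1 (a joint): Tilt of the leftmost flap, rad: 0 shut and flush; grows as its near end sinks and its far end rises; stop at 1.3. Three of the four flaps are chocked from below, out of sight, and give under 0.03 rad; the fourth (any one, differs from run to run) gives under 3 to 5 N at its near end, does not spring back and stays at whatever tilt it is left.
- flap1_near (a point): Point on the top face of the leftmost flap, on its middle line, 55 mm to the near side of its pivot (20 mm from its near end); moves with the flap, axes as the chest's when shut. A good place to press down.
- pivot1 (a point): Point on the deck (100 mm high) in the middle of the pivot line of the leftmost flap; fixed to the chest, axes as the chest's. The flap is a plain steel plate 110 (x) x 90 (y) x 6 mm: 75 mm of it lies on the near side (-x) of the pivot, 35 mm beyond.
- flap2 (a joint): Tilt of the second from the left flap, rad: 0 shut and flush; grows as its near end sinks and its far end rises; stop at 1.3. Three of the four flaps are chocked from below, out of sight, and give under 0.03 rad; the fourth (any one, differs from run to run) gives under 3 to 5 N at its near end, does not spring back and stays at whatever tilt it is left.
- flap2_near (a point): Point on the top face of the second from the left flap, on its middle line, 55 mm to the near side of its pivot (20 mm from its near end); moves with the flap, axes as the chest's when shut. A good place to press down.
- pivot2 (a point): Point on the deck (100 mm high) in the middle of the pivot line of the second from the left flap; fixed to the chest, axes as the chest's. The flap is a plain steel plate 110 (x) x 90 (y) x 6 mm: 75 mm of it lies on the near side (-x) of the pivot, 35 mm beyond.
- flap3 (a joint): Tilt of the third from the left flap, rad: 0 shut and flush; grows as its near end sinks and its far end rises; stop at 1.3. Three of the four flaps are chocked from below, out of sight, and give under 0.03 rad; the fourth (any one, differs from run to run) gives under 3 to 5 N at its near end, does not spring back and stays at whatever tilt it is left.
- flap3_near (a point): Point on the top face of the third from the left flap, on its middle line, 55 mm to the near side of its pivot (20 mm from its near end); moves with the flap, axes as the chest's when shut. A good place to press down.
- pivot3 (a point): Point on the deck (100 mm high) in the middle of the pivot line of the third from the left flap; fixed to the chest, axes as the chest's. The flap is a plain steel plate 110 (x) x 90 (y) x 6 mm: 75 mm of it lies on the near side (-x) of the pivot, 35 mm beyond.
- flap4 (a joint): Tilt of the rightmost flap, rad: 0 shut and flush; grows as its near end sinks and its far end rises; stop at 1.3. Three of the four flaps are chocked from below, out of sight, and give under 0.03 rad; the fourth (any one, differs from run to run) gives under 3 to 5 N at its near end, does not spring back and stays at whatever tilt it is left.
- flap4_near (a point): Point on the top face of the rightmost flap, on its middle line, 55 mm to the near side of its pivot (20 mm from its near end); moves with the flap, axes as the chest's when shut. A good place to press down.
- pivot4 (a point): Point on the deck (100 mm high) in the middle of the pivot line of the rightmost flap; fixed to the chest, axes as the chest's. The flap is a plain steel plate 110 (x) x 90 (y) x 6 mm: 75 mm of it lies on the near side (-x) of the pivot, 35 mm beyond.
- wrench: Loose wrench 160 mm long, lying along the ledge behind the flaps; origin under its middle. Not part of the job.
- slug: Loose upright steel cylinder, 28 mm across, 30 mm high, on the ledge; origin at the centre of its underside. Not part of the job.
- offcut: Loose steel block 30 x 70 x 20 mm high on the ledge; origin at the centre of its underside. Not part of the job.
- collar_a: Loose steel ring 22 mm across, 12 mm high, on the deck strip between the leftmost and second flap; origin at the centre of its underside. Not part of the job.
- collar_b: Loose steel ring 22 mm across, 12 mm high, on the deck strip between the third and rightmost flap; origin at the centre of its underside. Not part of the job.
- hammer: Loose hammer 260 mm long lying on the bench to the left of the chest; origin under its middle. Not part of the job.
- mug: Loose steel mug, 80 mm across, 85 mm high, on the bench to the right of the chest; origin at the centre of its underside. Not part of the job.

How it is judged:
At the end, for the whole second after the job is handed in: The free flap stands still tilted more than 0.85 rad (49 degrees; its stop is at 1.3), the other three are shut (under 0.05 rad), and every loose thing is within 30 mm of where it began (((value of joint flap1 above 0.85 rad and velocity of joint flap1 between -0.05 and 0.05 rad/s and value of joint each of flap2, flap3, flap4 below 0.05 rad and distance of each of wrench, slug, offcut, collar_a, collar_b, hammer, mug from where it was at the start of the episode below 0.03 m) or (value of joint flap2 above 0.85 rad and velocity of joint flap2 between -0.05 and 0.05 rad/s and value of joint each of flap1, flap3, flap4 below 0.05 rad and distance of each of wrench, slug, offcut, collar_a, collar_b, hammer, mug from where it was at the start of the episode below 0.03 m) or (value of joint flap3 above 0.85 rad and velocity of joint flap3 between -0.05 and 0.05 rad/s and value of joint each of flap1, flap2, flap4 below 0.05 rad and distance of each of wrench, slug, offcut, collar_a, collar_b, hammer, mug from where it was at the start of the episode below 0.03 m) or (value of joint flap4 above 0.85 rad and velocity of joint flap4 between -0.05 and 0.05 rad/s and value of joint each of flap1, flap2, flap3 below 0.05 rad and distance of each of wrench, slug, offcut, collar_a, collar_b, hammer, mug from where it was at the start of the episode below 0.03 m))); the robot touches nothing.
It fails at once if a loose tool or steel bit is lifted, carried or pushed away (moved more than 30 mm) (distance of any of wrench, slug, offcut, collar_a, collar_b, hammer, mug from where it was at the start of the episode above 0.03 m).
It also fails if it takes over 42 s, if anything falls off the work surface, if the arm or the gripper's body presses on something with over 40 N, if the wrist force passes 120 N, or if a joint passes its speed limit or range.

ROBOT

A 7-joint arm with a two-finger parallel gripper is mounted at the origin on the work surface. World frame = base frame: x ahead of the robot, y to its left, z up, the work surface at z = 0. Lengths are in m, angles in rad, forces in N, time in s.
With the tool pointing down it reaches from about 0.425 to 0.875 m from the base axis. Payload 4.7 kg.
Tool frame: the origin (TCP) lies between the finger pads; the fingertips stand ahead of it and the grasp point (between the pads) lies 8 mm behind it (ctrl.tip_extent is the y of the fingertips in the tool frame, in m); y points along the fingers, z is the direction in which the jaws open and shut, and the axes are right-handed (so a half turn about y gives the same grasp; the last joint's range is limited). The gripper opens to 87 mm and grips with 3 to 60 N. Pads are 19 mm wide; open, the fingers measure 117 mm over their backs; the gripper's body (75 mm by 190 mm) begins 51 mm behind the grasp point.
Start: joints at [-1.295, 0.321, -0.07, 1.45, 0.023, 1.371, -0.057], TCP at [0.168, 0.628, 0.204] pointing down, gripper open.
Joint ranges: [-2.86, 2.86], [-0.3, 2.09], [-1.38, 1.24], [0.06, 2.45], [-1.56, 4.7], [0.09, 2.05], [-2.69, 2.69]. Speed limits (rad/s): [2.57, 2.57, 3.14, 3.14, 3.14, 3.14, 3.14].

INTERFACE

Orientations are given as a rotation vector (axis times angle).
In Python, from station import ctrl, camera, camera_params gives the robot as it stands.
- The arm moves only by the tool apply_moves, never from a script. Its arguments are lists of equal length, an entry for each row: "translation": the shift along the world's x, y, z normalised to -1 to 1, where 1 is 0.15 m, a list of three; "twist": the turn, a rotation vector about the world's x, y, z normalised to -1 to 1, where 1 is 90 degrees, a list of three; "hand": the finger opening in mm, from 0 to 87. A call has 1 to 12 rows; each row is the pose to reach, as a shift and turn from the pose measured when the call began; what a row does not reach only later rows make up. A row lasts 1/10 s, in which the tool goes at most 50 mm and 8.59 degrees, less where a joint would pass 70% of its speed; a pose out of reach is approached as far as the arm can. A call with a number of a shift or a turn outside -1 to 1 is refused whole. A call with a gripper value outside its range is refused whole. The fingers move at their own pace and stop on an object; "newtons" is the grip in N (left out, the last holds). Time passes only in rows, so rows that repeat a pose let the fingers close. It gives the time, the measured TCP pose, the force and the opening at its end, in the units of the state.
- ctrl.read_state(): the state, without advancing time (a new reading comes with each control period).
- camera(name): name is "scene" or "top" or "wrist"; returns the picture (420x560x3 uint8, red, green, blue); there is no depth.
- camera_params(name): a dict with "K" (3x3 intrinsics, pixels), "rvec" (rotation vector, rad) and "tvec" (3), from world to camera coordinates, as OpenCV has them. Camera axes: x right, y down, z forward; pixel columns grow to the right and rows downward; lengths in m; the calibration is good to about 2 mm. A picture is of the moment at which its call begins: read the wrist's pose just before it. camera_params takes no time and is no camera call; for the wrist camera it gives the pose at the moment of the call.
- ctrl.finish_job(): hands the job in, once; it reports no verdict.
The state is a dict: "time": time; "joints": joint angles; "dq": joint speeds; "tau": joint torques, N m; "tool_pos": TCP position; "eef_rot": TCP orientation; "ft_force": force on the tool from outside, world axes, zero at the start; "moment": the same for the moment, N m; "opening": opening from 0.0 (shut) to 1.0 (fully open).
Only numpy, scipy, OpenCV 4.12 (cv2) and the standard library are available. Lean on these libraries where they do the work, as an engineer would, in place of code of your own. Each camera call takes 0.05 s, during which the arm holds its last target.

## Working session

There is one attempt and no reset: what is moved stays moved. The work goes in short steps, Python scripts to look and compute and a tool call to move; the robot and the scene stay as the last step left them, time stands still between calls to the robot, and variables do not carry over. Pictures are saved under pics/ and viewed, and the job is handed in when it is done.

Besides the shell and the picture viewer there is one more tool, called after ">>>" by a JSON object that holds its "op" and its "data", one argument or row to a line. apply_moves: Moves the arm, as the interface text tells. Scaled input: -1 to 1 covers 0.15 m each way for a shift and 90 degrees each way for a turn. Its arguments: {"type":"object","properties":{"translation":{"type":"array","items":{"type":"array","items":{"type":"number","minimum":-1,"maximum":1}}},"twist":{"type":"array","items":{"type":"array","items":{"type":"number","minimum":-1,"maximum":1}}},"hand":{"type":"array","items":{"type":"number"}},"newtons":{"type":"number"}},"required":["translation","twist","hand"]}

```bash
mkdir -p pics
python3 - <<'E'
from station import ctrl,camera,camera_params
import cv2
s=ctrl.read_state(); print({k:s[k] for k in('time','tool_pos','eef_rot','ft_force','opening')},ctrl.tip_extent)
for n in('scene','top'):
    cv2.imwrite(f'pics/{n}0.png',camera(n)[:,:,::-1]); p=camera_params(n); print(n,p)
E
```

```text
{'time': 0.0, 'tool_pos': array([0.16813838, 0.62724736, 0.20296507]), 'eef_rot': array([-1.56294536,  0.20561597, -0.20544885]), 'ft_force': array([ 0.44241148, -0.24266842,  0.11127561]), 'opening': 0.9997791755152139} 0.011
scene {'K': array([[429.33520096,   0.        , 280.42204785],
       [  0.        , 429.33520096, 209.05347122],
       [  0.        ,   0.        ,   1.        ]]), 'rvec': array([ 2.29050301,  1.05356081, -0.36955468]), 'tvec': array([-0.36562117, -0.32982374,  1.43948208])}
top {'K': array([[468.79154024,   0.        , 285.21080049],
       [  0.        , 468.79154024, 209.07568726],
       [  0.        ,   0.        ,   1.        ]]), 'rvec': array([ 2.16127691, -2.17249854,  0.11589197]), 'tvec': array([-0.00586582,  0.60837424,  1.41622589])}
```

View pics/scene0.png

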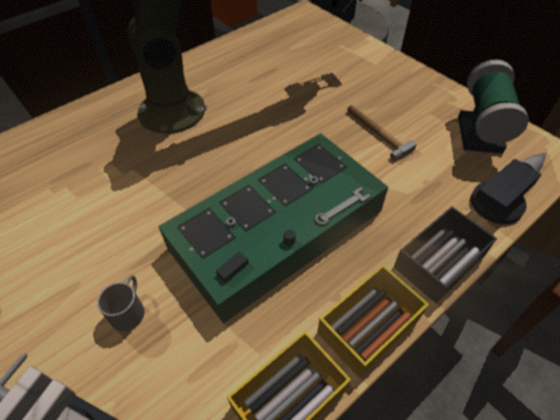

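View pics/top0.png

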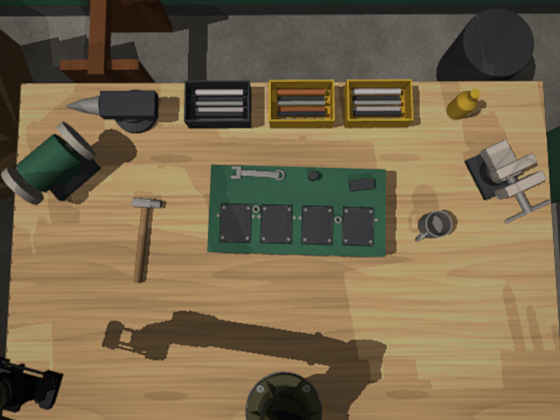

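The top view shows the chest at about (210–386, 165–256), with +y to the left and the flaps at row ~224. I'll enlarge it to get the corners.

Run:
```python
import cv2
im=cv2.imread('pics/top0.png')[155:265,200:400]
cv2.imwrite('pics/topcrop.png',cv2.resize(im,None,fx=4,fy=4,interpolation=cv2.INTER_CUBIC))
```

```text
(no output)
```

View pics/topcrop.png

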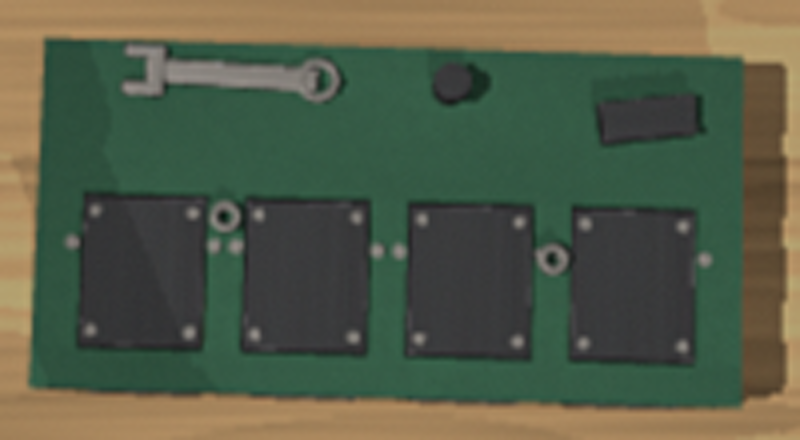

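Flap corners in the crop: f1 (85,193)–(202,350), f2 (248,199)–(367,355), f3 (409,203)–(530,359) and f4 (573,207)–(693,363). I'll fit a rigid model to them at z = 0.1.

```bash
cat > h.py <<'E'
import numpy as np,cv2
from station import ctrl,camera,camera_params
from scipy.spatial.transform import Rotation as R
def back(n,uv,z,p=None):
    p=p or camera_params(n); Rm=R.from_rotvec(p['rvec']).as_matrix(); c=-Rm.T@p['tvec']
    d=(Rm.T@np.linalg.inv(p['K'])@np.c_[uv,np.ones(len(uv))].T).T
    return c+d*((z-c[2])/d[:,2:])
def proj(n,P):
    p=camera_params(n); return cv2.projectPoints(np.array(P,float),p['rvec'],p['tvec'],p['K'],None)[0][:,0]
E
python3 - <<'E'
from h import *
c=np.array([[85,193],[206,198],[202,350],[79,346],[248,199],[370,202],[367,355],[242,350],[409,203],[533,206],[530,359],[405,355],[573,207],[695,211],[693,363],[570,359]],float)
W=back('top',(c+.5)/4-.5+[200,155],.1)[:,:2]
M=[]
for i in range(4):
    y=.18-.12*i
    M+=[[35,y+.045],[35,y-.045],[-75,y-.045],[-75,y+.045]]
M=np.array(M); M[:,0]/=1000
mm,wm=M.mean(0),W.mean(0)
r,rs=R.align_vectors(np.c_[W-wm,np.zeros(16)],np.c_[M-mm,np.zeros(16)])
Q=r.as_matrix()[:2,:2]; print('yaw',np.degrees(np.arctan2(Q[1,0],Q[0,0])))
t=wm-Q@mm; print('resid mm',np.round(((M@Q.T+t)-W)*1000,1).tolist())
for i in range(4):
    y=.18-.12*i; print(i+1,'pivot',np.round(Q@[0,y]+t,4),'near',np.round(Q@[-.055,y]+t,4))
cc=np.array([[45,38],[743,58],[743,406],[32,388]],float)
print(np.round((back('top',(cc+.5)/4-.5+[200,155],.1)[:,:2]-t)@Q,4))
f=np.array([[224,216],[552,258]],float);print('collars',np.round((back('top',(f+.5)/4-.5+[200,155],.11)[:,:2]-t)@Q,4))
s=ctrl.read_state();print(R.from_rotvec(s['eef_rot']).as_matrix().round(3))
# scene check
P=[list(Q@[-.055,.18-.12*i]+t)+[.1] for i in range(4)];print(proj('scene',P).round())
E
```

```text
yaw -1.880024188936288
resid mm [[-1.7, 0.2], [-0.5, -0.5], [1.4, 0.5], [0.9, 0.5], [-0.6, 0.5], [-0.9, 0.4], [1.7, 1.1], [0.5, -0.3], [-1.0, -0.8], [-1.2, 0.6], [1.3, 0.2], [0.9, -1.1], [-1.3, 0.1], [-0.8, -0.1], [0.9, -0.7], [0.5, -0.6]]
1 pivot [0.5823 0.1371] near [0.5273 0.1389]
2 pivot [0.5784 0.0172] near [0.5234 0.019 ]
3 pivot [ 0.5744 -0.1028] near [ 0.5194 -0.101 ]
4 pivot [ 0.5705 -0.2227] near [ 0.5155 -0.2209]
[[ 0.152   0.2595]
 [ 0.1512 -0.2597]
 [-0.1062 -0.2609]
 [-0.1074  0.2574]]
collars [[ 0.0215  0.1211]
 [-0.0027 -0.119 ]]
[[ 0.966 -0.     0.259]
 [-0.259 -0.002  0.966]
 [ 0.    -1.    -0.002]]
[[310. 155.]
 [276. 176.]
 [238. 198.]
 [197. 222.]]
```

The fit is good: residuals are under 2 mm, the chest is 260 x 520 mm as given, and the scene reprojection agrees. Next I close the fingers, align the yaw and move above flap 1.

>>> {"op": "apply_moves", "data": {
  "translation": [
    [0.2, -0.27, 0],
    [0.4, -0.54, 0],
    [0.6, -0.81, 0],
    [0.6, -0.81, 0],
    [0.6, -0.81, 0]
  ],
  "twist": [
    [0, 0, 0.05],
    [0, 0, 0.1],
    [0, 0, 0.145],
    [0, 0, 0.145],
    [0, 0, 0.145]
  ],
  "hand": [0, 0, 0, 0, 0],
  "newtons": 10
}}

```text
time: 0.6
tool_pos: [0.2594, 0.5047, 0.2031]
eef_rot: [-1.572, 0.03, -0.03]
ft_force: [-1.3, 1.5, -0.7]
opening: 0.628
```

>>> {"op": "apply_moves", "data": {
  "translation": [
    [0.2, -0.27, 0],
    [0.4, -0.54, 0],
    [0.6, -0.81, 0],
    [0.6, -0.81, 0]
  ],
  "twist": [
    [0, 0, 0],
    [0, 0, 0],
    [0, 0, 0],
    [0, 0, 0]
  ],
  "hand": [0, 0, 0, 0]
}}

```text
time: 1.0
tool_pos: [0.3535, 0.3785, 0.2031]
eef_rot: [-1.574, 0.035, -0.038]
ft_force: [-0.2, -0.1, 0.3]
opening: 0.262
```

>>> {"op": "apply_moves", "data": {
  "translation": [
    [0.2, -0.27, 0],
    [0.4, -0.54, 0],
    [0.6, -0.81, 0],
    [0.6, -0.81, 0]
  ],
  "twist": [
    [0, 0, 0],
    [0, 0, 0],
    [0, 0, 0],
    [0, 0, 0]
  ],
  "hand": [0, 0, 0, 0]
}}

```text
time: 1.4
tool_pos: [0.4469, 0.2527, 0.2032]
eef_rot: [-1.576, 0.039, -0.045]
ft_force: [0.7, 0.5, 0.2]
opening: 0.012
```

>>> {"op": "apply_moves", "data": {
  "translation": [
    [0.2, -0.27, 0],
    [0.4, -0.54, -0.1],
    [0.536, -0.759, -0.3],
    [0.536, -0.759, -0.5],
    [0.536, -0.759, -0.5],
    [0.536, -0.759, -0.5]
  ],
  "twist": [
    [0, 0, 0.01],
    [0, 0, 0.012],
    [0, 0, 0.012],
    [0, 0, 0.012],
    [0, 0, 0.012],
    [0, 0, 0.012]
  ],
  "hand": [0, 0, 0, 0, 0, 0]
}}

```text
time: 2.0
tool_pos: [0.5265, 0.1415, 0.1281]
eef_rot: [-1.576, 0.023, -0.027]
ft_force: [0.1, 0.1, 1.0]
opening: 0.006
```

>>> {"op": "apply_moves", "data": {
  "translation": [
    [0, -0.015, -0.06],
    [0, -0.015, -0.1],
    [0, -0.015, -0.13],
    [0, -0.015, -0.15],
    [0, -0.015, -0.15],
    [0, -0.015, -0.15]
  ],
  "twist": [
    [0, 0, 0],
    [0, 0, 0],
    [0, 0, 0],
    [0, 0, 0],
    [0, 0, 0],
    [0, 0, 0]
  ],
  "hand": [0, 0, 0, 0, 0, 0]
}}

```text
time: 2.6
tool_pos: [0.5266, 0.1393, 0.1057]
eef_rot: [-1.576, 0.023, -0.027]
ft_force: [0.9, 0.3, -0.7]
opening: 0.003
```

>>> {"op": "apply_moves", "data": {
  "translation": [
    [0, 0, -0.02],
    [0, 0, -0.04],
    [0, 0, -0.06]
  ],
  "twist": [
    [0, 0, 0],
    [0, 0, 0],
    [0, 0, 0]
  ],
  "hand": [0, 0, 0]
}}

```text
time: 2.9
tool_pos: [0.5266, 0.1392, 0.0965]
eef_rot: [-1.576, 0.023, -0.027]
ft_force: [0.6, -0.3, -0.0]
opening: 0.006
```

Run:
```python
from h import *
s=ctrl.read_state();print(s['ft_force'],s['tool_pos'])
im=camera('scene')[:,:,::-1];cv2.imwrite('pics/s1.png',cv2.resize(im[90:310,150:420],None,fx=2.8,fy=2.7,interpolation=cv2.INTER_CUBIC))
```

```text
[ 0.61016607 -0.30221991 -0.00783741] [0.52657316 0.13921778 0.09650429]
```

View pics/s1.png

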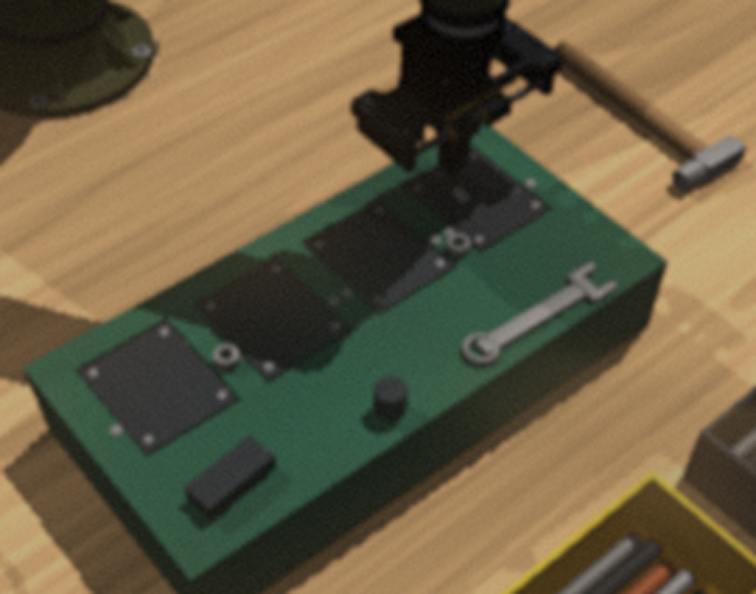

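Run:
```python
from h import *
s=camera('scene')[:,:,::-1]
a=cv2.resize(s[120:200,255:360],None,fx=7,fy=7,interpolation=cv2.INTER_CUBIC)
cv2.imwrite('pics/s2.png',cv2.convertScaleAbs(a,alpha=1.8,beta=10))
print(proj('scene',[ctrl.read_state()['tool_pos']-[0,0,.011]]), (proj('scene',[[.5266,.139,.1]])-[255,120])*7)
```

```text
[[309.90696667 158.54119801]] [[386.69409575 243.56970396]]
```

View pics/s2.png

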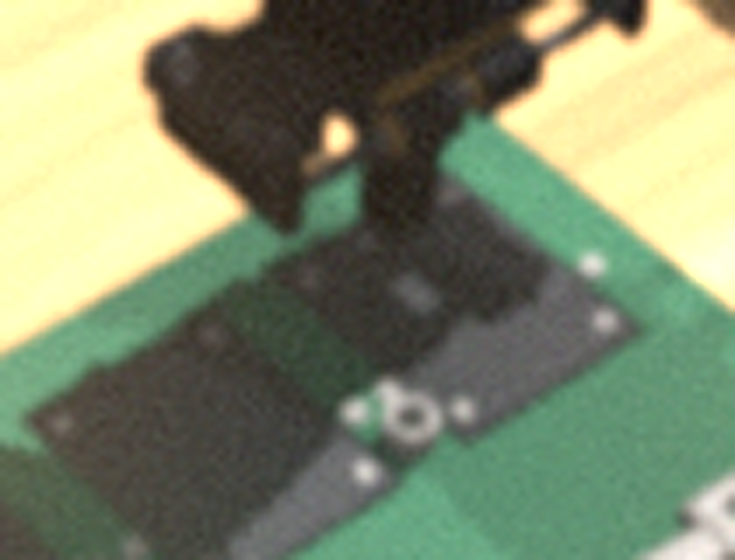

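Run:
```python
from h import *
s=cv2.imread('pics/scene0.png')
a=cv2.resize(s[120:200,255:360],None,fx=7,fy=7,interpolation=cv2.INTER_CUBIC)
cv2.imwrite('pics/s0c.png',cv2.convertScaleAbs(a,alpha=1.8,beta=10))
t=camera('top')[:,:,::-1]
a=cv2.resize(t[190:265,205:310],None,fx=7,fy=7,interpolation=cv2.INTER_CUBIC)
cv2.imwrite('pics/t2.png',cv2.convertScaleAbs(a,alpha=1.8,beta=10))
```

```text
(no output)
```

View pics/s0c.png

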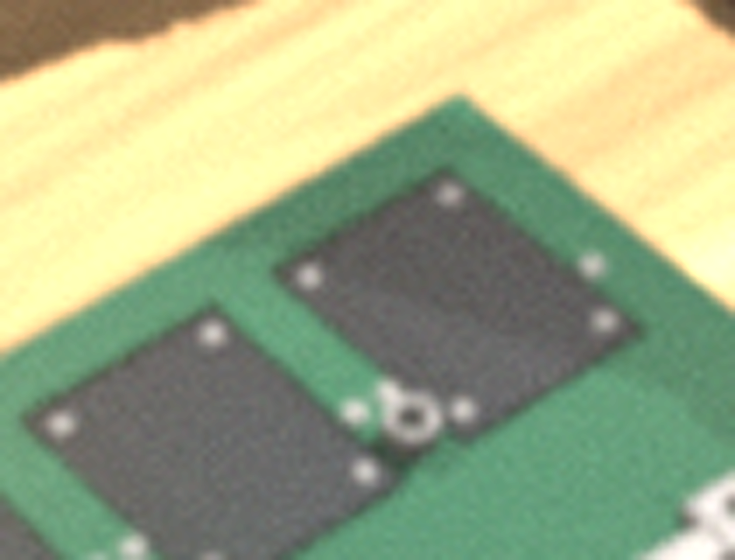

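View pics/t2.png

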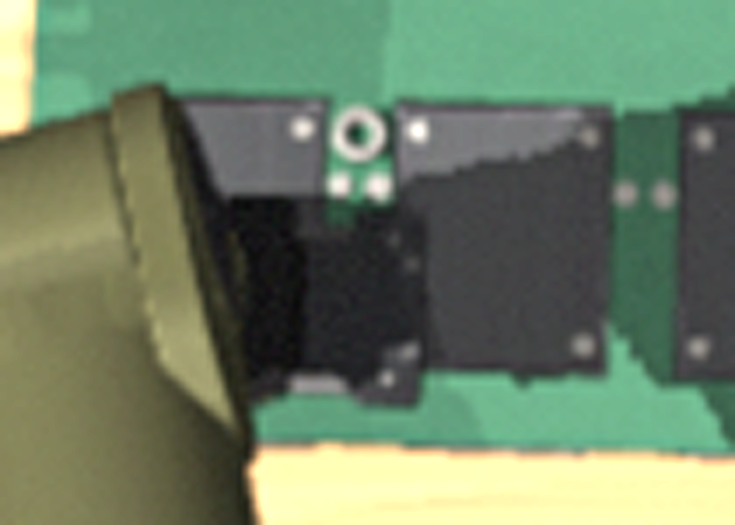

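Flap 1's far bolts, (605,320) and (463,408), haven't moved and the force is about 0, so the tip may not have made contact yet. I'll check the tip extent and then continue down carefully.

Run:
```python
from h import *
s=ctrl.read_state();print(ctrl.tip_extent,s['tool_pos'],s['ft_force'],s['tau'].round(1))
i=camera('wrist')[:,:,::-1];cv2.imwrite('pics/w1.png',cv2.convertScaleAbs(i,alpha=1.8,beta=10))
```

```text
0.011 [0.52631103 0.13916634 0.09637451] [-0.13798661  0.42397843  0.19949694] [  0.  -36.1   2.1 -28.4   0.    0.1   0. ]
```

View pics/w1.png

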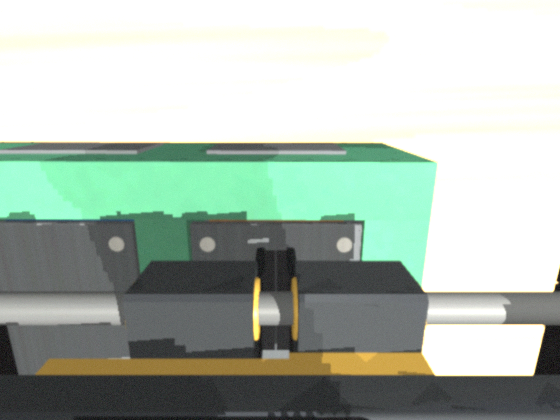

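Run:
```python
from h import *
p=np.array([.5823,.1371]);a=np.radians(-1.88);Q=np.array([[np.cos(a),-np.sin(a)],[np.sin(a),np.cos(a)]])
for th in(0,.1,.2,.28):
  L=[]
  for x,y in((-.075,.045),(-.075,-.045)):
    w=p+Q@[x*np.cos(th),y]; L.append([*w,.1+x*np.sin(th)])
  print(th,proj('wrist',L).round())
t=ctrl.read_state()['tool_pos']
print('f2',proj('wrist',[[*(p+Q@[-.075,-.075]),.1]]))
for z in(0,-.011,):print('tip',z,proj('wrist',[t+[0,0,z],t+[-.0095,0,z]]).round())
P=camera_params('wrist');Rm=R.from_rotvec(P['rvec']).as_matrix();print('campos rel tcp',-Rm.T@P['tvec']-t)
```

```text
0 [[362. 223.]
 [189. 222.]]
0.1 [[359. 219.]
 [192. 219.]]
0.2 [[356. 217.]
 [195. 217.]]
0.28 [[353. 217.]
 [197. 216.]]
f2 [[131.11313957 222.21326611]]
tip 0 [[275. 254.]
 [275. 238.]]
tip -0.011 [[276. 247.]
 [275. 231.]]
campos rel tcp [-0.07781005  0.00347968  0.18078984]
```

By the wrist view flap 1 is at tilt 0: its near edge is at row 222, as predicted. The tip seems to sit above the deck still, so I'll go down in small steps.

>>> {"op": "apply_moves", "data": {
  "translation": [
    [0, 0, -0.02],
    [0, 0, -0.035],
    [0, 0, -0.035]
  ],
  "twist": [
    [0, 0, 0],
    [0, 0, 0],
    [0, 0, 0]
  ],
  "hand": [0, 0, 0]
}}

```text
time: 3.4
tool_pos: [0.5262, 0.1391, 0.0909]
eef_rot: [-1.577, 0.024, -0.026]
ft_force: [-0.2, -0.3, 0.2]
opening: 0.005
```

Run:
```python
from h import *
s=ctrl.read_state();print(s['tool_pos'],s['ft_force'],s['tau'].round(1))
i=camera('wrist')[:,:,::-1];cv2.imwrite('pics/w2.png',cv2.convertScaleAbs(cv2.resize(i[190:300,170:390],None,fx=3.5,fy=3.5),alpha=2.5,beta=10))
```

```text
[0.52616456 0.13911893 0.09087282] [-0.18154683 -0.33090211  0.18520845] [  0.  -36.5   2.2 -28.4   0.    0.    0. ]
```

View pics/w2.png

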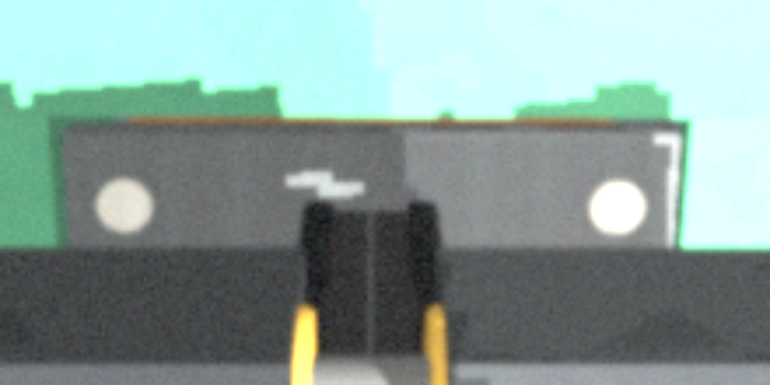

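>>> {"op": "apply_moves", "data": {
  "translation": [
    [0, 0, -0.015],
    [0, 0, -0.03],
    [0, 0, -0.03]
  ],
  "twist": [
    [0, 0, 0],
    [0, 0, 0],
    [0, 0, 0]
  ],
  "hand": [0, 0, 0]
}}

```text
time: 3.75
tool_pos: [0.526, 0.1391, 0.0861]
eef_rot: [-1.577, 0.024, -0.026]
ft_force: [-1.0, -0.6, -0.1]
opening: 0.009
```

```bash
cat > look.py <<'E'
from h import *
import sys
n=sys.argv[1]
s=ctrl.read_state();print(s['time'],s['tool_pos'],s['ft_force'],s['tau'].round(1))
i=camera('wrist')[:,:,::-1];cv2.imwrite(f'pics/{n}.png',cv2.convertScaleAbs(cv2.resize(i[190:300,170:390],None,fx=3.5,fy=3.5),alpha=2.5,beta=10))
E
python3 look.py w3
```

```text
3.75 [0.52597222 0.1390741  0.08614777] [-0.95223209 -0.60828933 -0.13237477] [  0.  -36.6   2.3 -28.3   0.    0.    0. ]
```

View pics/w3.png

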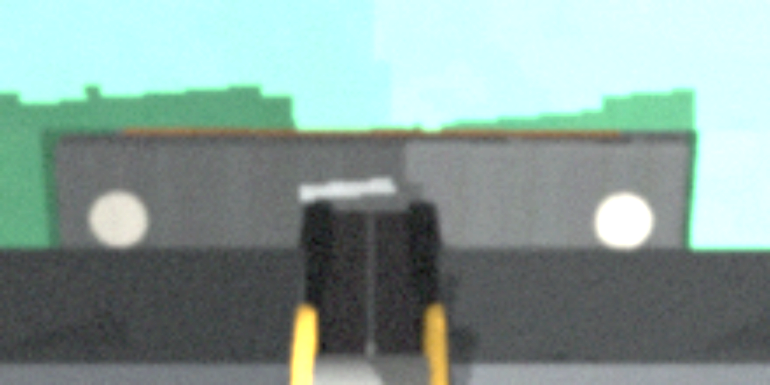

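Run:
```python
from h import *
t=ctrl.read_state()['tool_pos']
for z in(-.011,0,.01,.02,.03):
  print(z,[proj('wrist',[t+[-h,.015,z],t+[-h,-.015,z]]).round(1).tolist() for h in (0,.0095)])
```

```text
-0.011 [[[301.9, 245.9], [249.6, 247.3]], [[301.7, 230.3], [248.7, 231.7]]]
0 [[[303.1, 253.5], [248.0, 254.9]], [[303.0, 237.1], [247.1, 238.6]]]
0.01 [[[304.5, 261.2], [246.5, 262.7]], [[304.3, 244.0], [245.5, 245.6]]]
0.02 [[[305.9, 269.7], [244.8, 271.2]], [[305.8, 251.7], [243.7, 253.3]]]
0.03 [[[307.5, 279.2], [242.9, 280.7]], [[307.4, 260.3], [241.7, 261.9]]]
```

>>> {"op": "apply_moves", "data": {
  "translation": [
    [0, 0, -0.015],
    [0, 0, -0.03],
    [0, 0, -0.03]
  ],
  "twist": [
    [0, 0, 0],
    [0, 0, 0],
    [0, 0, 0]
  ],
  "hand": [0, 0, 0]
}}

```text
time: 4.1
tool_pos: [0.5261, 0.1391, 0.0817]
eef_rot: [-1.577, 0.024, -0.026]
ft_force: [-0.5, 0.5, 0.3]
opening: 0.003
```

```bash
python3 look.py w4
python3 - <<'E'
from h import *
s=camera('scene')[:,:,::-1]
a=cv2.resize(s[80:200,230:370],None,fx=5,fy=5,interpolation=cv2.INTER_CUBIC)
cv2.imwrite('pics/s4.png',cv2.convertScaleAbs(a,alpha=2.5,beta=10))
E
```

```text
4.1 [0.52612151 0.13908282 0.08170912] [-0.47969018  0.50082909  0.31314168] [ -0.  -36.7   2.3 -28.    0.    0.1   0. ]
```

View pics/w4.png

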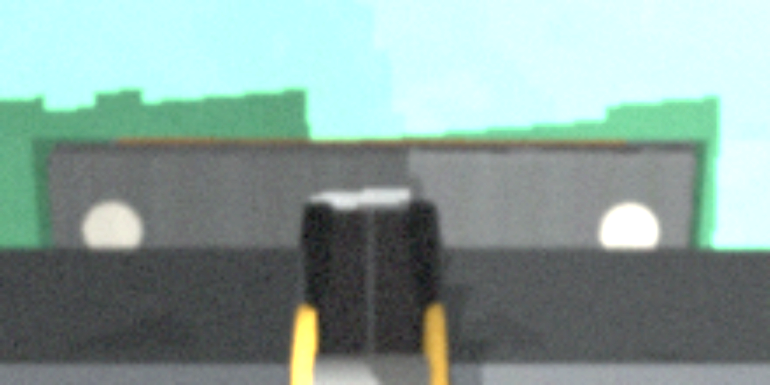

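View pics/s4.png

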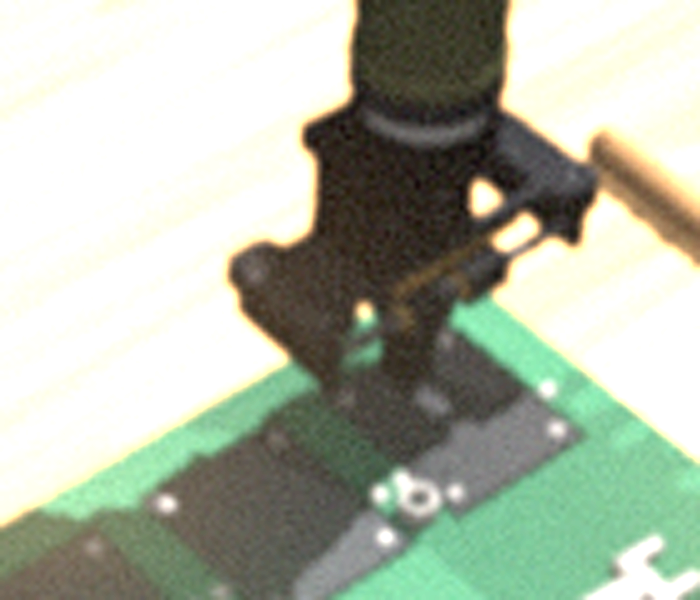

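Run:
```python
from h import *
s=ctrl.read_state();t=s['tool_pos'];Rm=R.from_rotvec(s['eef_rot']).as_matrix()
def p(x,y,z): return ((proj('scene',[t+Rm@[x,y,z]])[0]-[230,80])*5).round().tolist()
for y in(.011,0,-.01,-.02,-.043,-.059,-.1):print(y,'axis',p(0,y,0),'z-95',p(0,y,-.095),'z+95',p(0,y,.095), 'x37',p(.0375,y,0),'-x37',p(-.0375,y,0))
```

```text
0.011 axis [398.0, 411.0] z-95 [265.0, 491.0] z+95 [524.0, 336.0] x37 [443.0, 450.0] -x37 [354.0, 374.0]
0 axis [399.0, 397.0] z-95 [265.0, 477.0] z+95 [525.0, 322.0] x37 [444.0, 436.0] -x37 [355.0, 360.0]
-0.01 axis [400.0, 384.0] z-95 [265.0, 464.0] z+95 [527.0, 309.0] x37 [446.0, 423.0] -x37 [356.0, 347.0]
-0.02 axis [401.0, 371.0] z-95 [265.0, 451.0] z+95 [529.0, 296.0] x37 [447.0, 410.0] -x37 [356.0, 333.0]
-0.043 axis [403.0, 340.0] z-95 [265.0, 421.0] z+95 [533.0, 265.0] x37 [450.0, 379.0] -x37 [358.0, 303.0]
-0.059 axis [405.0, 318.0] z-95 [265.0, 399.0] z+95 [536.0, 243.0] x37 [452.0, 357.0] -x37 [359.0, 280.0]
-0.1 axis [409.0, 259.0] z-95 [265.0, 341.0] z+95 [544.0, 184.0] x37 [458.0, 299.0] -x37 [362.0, 222.0]
```

Against the scene projections the tip looks about 12–20 mm further back than tip_extent says, and so does the body. I'll trust a touch measurement and carry on gently.

>>> {"op": "apply_moves", "data": {
  "translation": [
    [0, 0, -0.01],
    [0, 0, -0.02],
    [0, 0, -0.02]
  ],
  "twist": [
    [0, 0, 0],
    [0, 0, 0],
    [0, 0, 0]
  ],
  "hand": [0, 0, 0]
}}

```text
time: 4.5
tool_pos: [0.5262, 0.1391, 0.0814]
eef_rot: [-1.576, 0.025, -0.026]
ft_force: [-6.5, -1.7, 17.6]
opening: 0.004
```

>>> {"op": "apply_moves", "data": {
  "translation": [
    [0, 0, -0.01],
    [0, 0, -0.02],
    [0, 0, -0.02]
  ],
  "twist": [
    [0, 0, 0],
    [0, 0, 0],
    [0, 0, 0]
  ],
  "hand": [0, 0, 0]
}}

```text
time: 4.8
tool_pos: [0.5262, 0.1391, 0.0814]
eef_rot: [-1.575, 0.025, -0.026]
ft_force: [-7.1, -1.7, 19.5]
opening: 0.007
```

```bash
python3 look.py w5
```

```text
4.8 [0.52618232 0.13911302 0.08142963] [-7.10504535 -1.70833511 19.5232386 ] [ -0.1 -28.2   1.7 -24.4  -0.1  -2.8  -0. ]
```

View pics/w5.png

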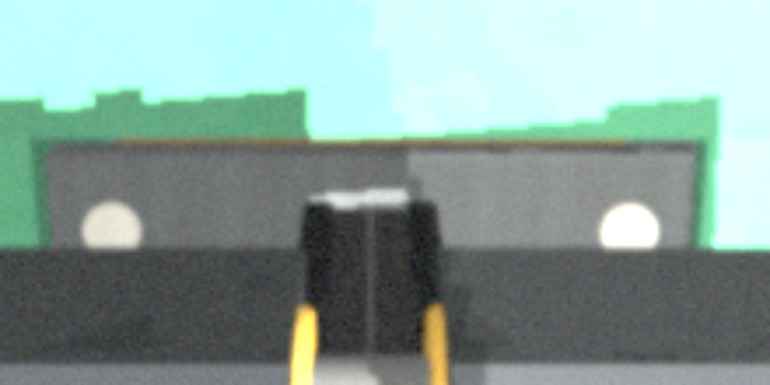

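Flap 1 holds 19.5 N with no motion, so it is chocked. Contact is at TCP z ≈ 0.0815. Moving to flap 2.

>>> {"op": "apply_moves", "data": {
  "translation": [
    [0, 0, 0.2],
    [0, 0, 0.25],
    [-0.01, -0.3, 0.25],
    [-0.015, -0.6, 0.25],
    [-0.02, -0.8, 0.25],
    [-0.02, -0.8, 0.2],
    [-0.02, -0.8, 0.06],
    [-0.02, -0.8, 0.03],
    [-0.02, -0.8, 0.03]
  ],
  "twist": [
    [0, 0, 0],
    [0, 0, 0],
    [0, 0, 0],
    [0, 0, 0],
    [0, 0, 0],
    [0, 0, 0],
    [0, 0, 0],
    [0, 0, 0],
    [0, 0, 0]
  ],
  "hand": [0, 0, 0, 0, 0, 0, 0, 0, 0]
}}

```text
time: 5.75
tool_pos: [0.5222, 0.0198, 0.0848]
eef_rot: [-1.575, 0.026, -0.023]
ft_force: [0.1, 0.5, -0.5]
opening: 0.007
```

>>> {"op": "apply_moves", "data": {
  "translation": [
    [0, 0, -0.02],
    [0, 0, -0.035],
    [0, 0, -0.05],
    [0, 0, -0.05]
  ],
  "twist": [
    [0, 0, 0],
    [0, 0, 0],
    [0, 0, 0],
    [0, 0, 0]
  ],
  "hand": [0, 0, 0, 0]
}}

```text
time: 6.15
tool_pos: [0.523, 0.0205, 0.0814]
eef_rot: [-1.573, 0.025, -0.023]
ft_force: [-8.5, 0.3, 23.3]
opening: 0.005
```

Flap 2 is also chocked: 23 N at the same height. Next is flap 3.

>>> {"op": "apply_moves", "data": {
  "translation": [
    [0, 0, 0.2],
    [0, 0, 0.25],
    [-0.01, -0.3, 0.25],
    [-0.02, -0.6, 0.25],
    [-0.02, -0.81, 0.25],
    [-0.02, -0.81, 0.2],
    [-0.02, -0.81, 0.06],
    [-0.02, -0.81, 0.03],
    [-0.02, -0.81, 0.03]
  ],
  "twist": [
    [0, 0, 0],
    [0, 0, 0],
    [0, 0, 0],
    [0, 0, 0],
    [0, 0, 0],
    [0, 0, 0],
    [0, 0, 0],
    [0, 0, 0],
    [0, 0, 0]
  ],
  "hand": [0, 0, 0, 0, 0, 0, 0, 0, 0]
}}

```text
time: 7.05
tool_pos: [0.5192, -0.1, 0.085]
eef_rot: [-1.573, 0.026, -0.02]
ft_force: [0.4, 0.1, 0.5]
opening: 0.005
```

>>> {"op": "apply_moves", "data": {
  "translation": [
    [0, 0, -0.02],
    [0, 0, -0.035],
    [0, 0, -0.05],
    [0, 0, -0.05]
  ],
  "twist": [
    [0, 0, 0],
    [0, 0, 0],
    [0, 0, 0],
    [0, 0, 0]
  ],
  "hand": [0, 0, 0, 0]
}}

```text
time: 7.45
tool_pos: [0.5201, -0.0994, 0.078]
eef_rot: [-1.573, 0.024, -0.021]
ft_force: [0.3, 1.7, 3.4]
opening: 0.001
```

Flap 3 sinks under 3.4 N, so it's the free one. I'll push it along its arc.

>>> {"op": "apply_moves", "data": {
  "translation": [
    [0, 0, -0.03],
    [0, 0, -0.06],
    [0, 0, -0.09],
    [0.01, 0, -0.12],
    [0.03, 0, -0.16],
    [0.05, 0, -0.19],
    [0.07, 0, -0.215],
    [0.09, 0, -0.235],
    [0.09, 0, -0.235]
  ],
  "twist": [
    [0, 0, 0],
    [0, 0, 0],
    [0, 0, 0],
    [0, 0, 0],
    [0, 0, 0],
    [0, 0, 0],
    [0, 0, 0],
    [0, 0, 0],
    [0, 0, 0]
  ],
  "hand": [0, 0, 0, 0, 0, 0, 0, 0, 0]
}}

```text
time: 8.35
tool_pos: [0.5333, -0.0999, 0.0421]
eef_rot: [-1.573, 0.025, -0.021]
ft_force: [-0.0, -0.1, 1.0]
opening: 0.008
```

```bash
cat > sc.py <<'E'
from h import *
import sys
s=ctrl.read_state();print(s['time'],s['tool_pos'],s['ft_force'])
s=camera('scene')[:,:,::-1]
a=cv2.resize(s[100:240,150:330],None,fx=4.2,fy=4.2,interpolation=cv2.INTER_CUBIC)
cv2.imwrite(f'pics/{sys.argv[1]}.png',cv2.convertScaleAbs(a,alpha=2.2,beta=10))
E
python3 sc.py s6
```

```text
8.35 [ 0.53328839 -0.09987972  0.0420743 ] [-0.01841495 -0.10605571  0.95991152]
```

View pics/s6.png

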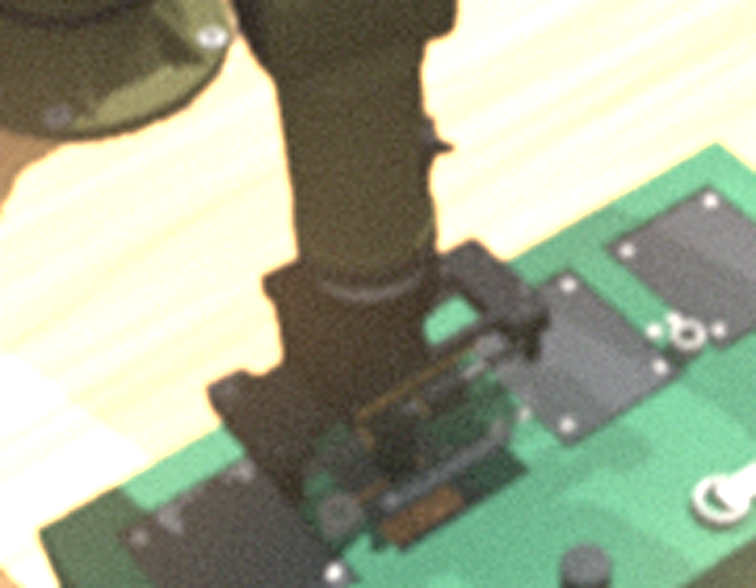

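Flap 3 is clearly tilting; the bay opening shows orange at about (420,515). Pushing on to about 1.1 rad.

>>> {"op": "apply_moves", "data": {
  "translation": [
    [0.01, 0, -0.02],
    [0.02, 0, -0.04],
    [0.035, 0, -0.055],
    [0.05, 0, -0.055],
    [0.065, 0, -0.055],
    [0.065, 0, -0.055]
  ],
  "twist": [
    [0, 0, 0],
    [0, 0, 0],
    [0, 0, 0],
    [0, 0, 0],
    [0, 0, 0],
    [0, 0, 0]
  ],
  "hand": [0, 0, 0, 0, 0, 0]
}}

```text
time: 9.0
tool_pos: [0.5406, -0.1001, 0.0325]
eef_rot: [-1.574, 0.029, -0.017]
ft_force: [-5.1, -0.5, -0.4]
opening: 0.001
```

```bash
python3 sc.py s7
```

```text
9.0 [ 0.54059656 -0.10006486  0.03245424] [-5.0541847 -0.4808673 -0.3919449]
```

View pics/s7.png

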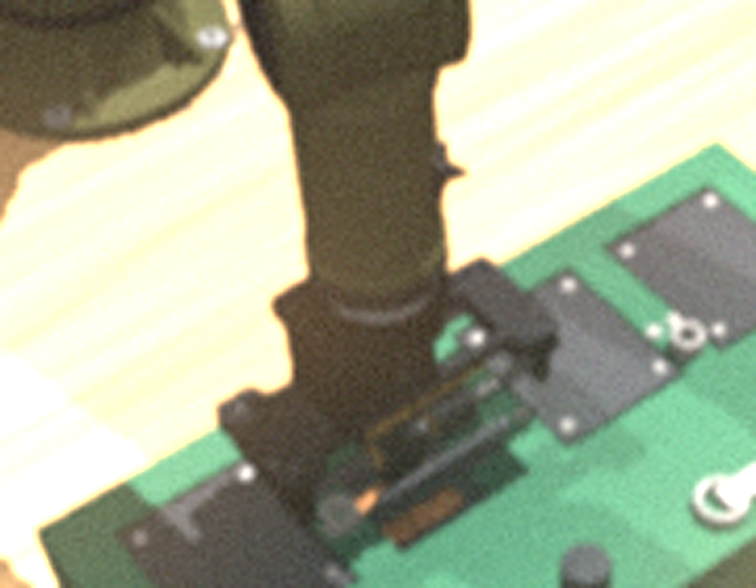

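Estimated tilt is about 1.05–1.1 rad. I'll back off towards the robot, then go up.

>>> {"op": "apply_moves", "data": {
  "translation": [
    [-0.05, 0, 0],
    [-0.1, 0, 0],
    [-0.1, 0, 0.1],
    [-0.1, 0, 0.4],
    [-0.1, 0, 0.7],
    [-0.2, 0, 1],
    [-0.5, 0, 1],
    [-0.8, 0, 1],
    [-0.8, 0, 1]
  ],
  "twist": [
    [0, 0, 0],
    [0, 0, 0],
    [0, 0, 0],
    [0, 0, 0],
    [0, 0, 0],
    [0, 0, 0],
    [0, 0, 0],
    [0, 0, 0],
    [0, 0, 0]
  ],
  "hand": [0, 0, 0, 0, 0, 0, 0, 0, 0]
}}

```text
time: 9.95
tool_pos: [0.4167, -0.1001, 0.1838]
eef_rot: [-1.569, 0.028, -0.02]
ft_force: [0.6, 0.0, -0.0]
opening: 0.004
```

```bash
python3 sc.py s8
python3 - <<'E'
from h import *
a=np.radians(-1.88);Q=np.array([[np.cos(a),-np.sin(a)],[np.sin(a),np.cos(a)]]);p=np.array([.5744,-.1028])
for th in(.7,.85,1.0,1.1,1.2,1.3):
  print(th,[((proj('scene',[[*(p+Q@[.035*np.cos(th),y]),.1+.035*np.sin(th)]])[0]-[150,100])*4.2).round().tolist() for y in(.045,-.045)])
E
```

```text
9.95 [ 0.41666977 -0.10014999  0.18380614] [ 0.5992421   0.02294004 -0.01139944]
0.7 [[513.0, 434.0], [385.0, 514.0]]
0.85 [[509.0, 426.0], [381.0, 505.0]]
1.0 [[504.0, 418.0], [376.0, 497.0]]
1.1 [[501.0, 413.0], [372.0, 492.0]]
1.2 [[497.0, 408.0], [369.0, 487.0]]
1.3 [[494.0, 403.0], [365.0, 482.0]]
```

View pics/s8.png

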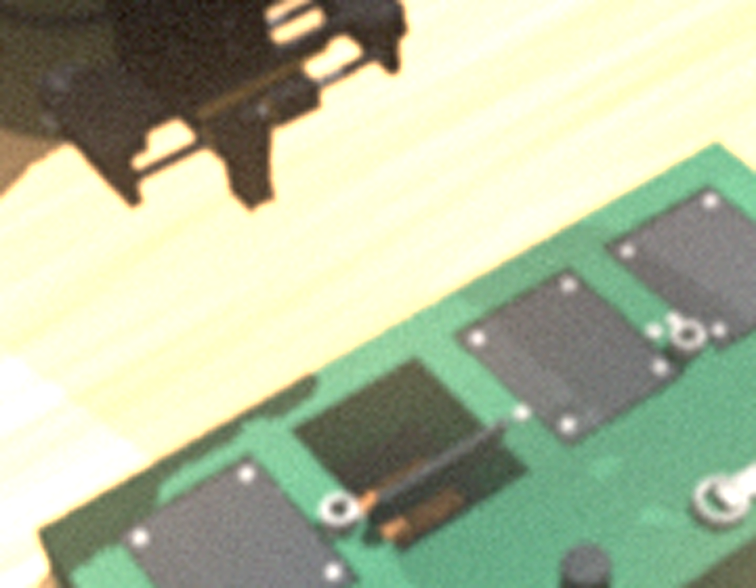

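The flap stands open with its edge from about (370,505) to (505,423), close to 1.0 rad. I'll check that more closely, including in the top view.

Run:
```python
from h import *
a=np.radians(-1.88);Q=np.array([[np.cos(a),-np.sin(a)],[np.sin(a),np.cos(a)]]);p=np.array([.5744,-.1028])
out=[]
for n,(r0,c0),sz in(('scene',(185,225),(60,60)),('top',(195,290),(60,60))):
  im=camera(n)[r0:r0+sz[0],c0:c0+sz[1],::-1]; cv2.imwrite(f'pics/full_{n}.png',camera(n)[:,:,::-1])
  b=cv2.convertScaleAbs(cv2.resize(im,None,fx=6.5,fy=6.5,interpolation=cv2.INTER_CUBIC),alpha=2.2,beta=10); d=b.copy()
  for th,col in((.85,(0,0,255)),(1.1,(255,255,0))):
    w=[]
    for l in(.035,-.075):   # top-face line: far and near ends
      for y in(.045,-.045):
        x=l*np.cos(th);z=.1+l*np.sin(th)
        w.append([*(p+Q@[x,y]),z])
    q=((proj(n,w)-[c0,r0])+.5)*6.5
    q=q.astype(int)
    cv2.line(d,tuple(map(int,q[0])),tuple(map(int,q[1])),col,1);cv2.line(d,tuple(map(int,q[2])),tuple(map(int,q[3])),col,1)
  out.append(np.hstack([b,d]))
cv2.imwrite('pics/cmp.png',cv2.resize(np.vstack(out),None,fx=.76,fy=.76))
```

```text
(no output)
```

View pics/cmp.png

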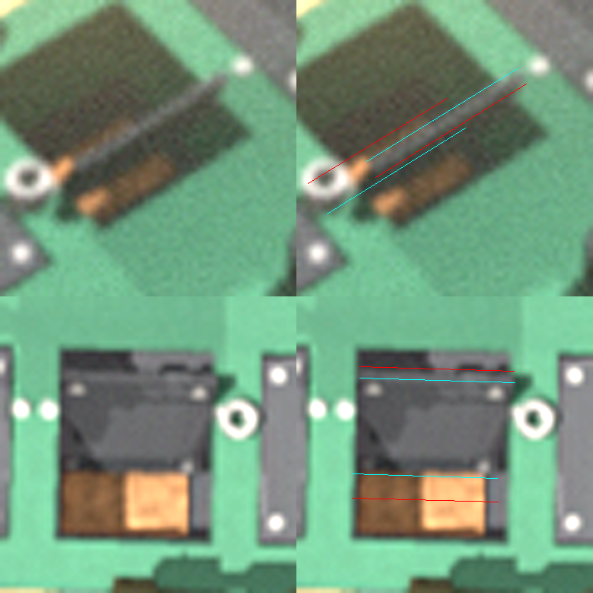

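View pics/full_top.png

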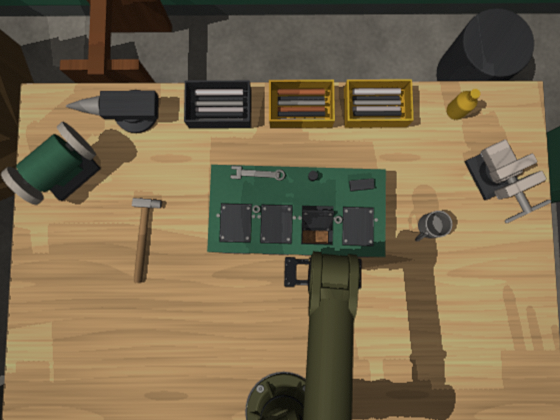

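The near edge in the top view, at row ~472, falls on the 1.1 rad line and well clear of the 0.85 line. Loose items are in place, so I'm handing in.

```bash
python3 -c "
from station import ctrl
s=ctrl.read_state();print(s['time'],s['ft_force'],abs(s['dq']).max());print(ctrl.finish_job())"
```

```text
10.2 [-0.25925619  0.68818648 -0.2195379 ] 0.019643497330413054
the job is handed in; nothing more can be done
None
```

Flap 3, third from the left, was the free one. I pushed it open to about 1.1 rad and left it standing, then handed the job in at 10.2 s.

- **Finding it:** Flaps 1 and 2 held firm at about 20 N and 23 N. Flap 3 sank under about 3.4 N. I did not press flap 4, since only one flap is free.
- **Last checks:** In the top view, flap 3's near edge falls on the 1.1 rad projection, clear of the 0.85 rad line. The scene view only puts it between about 0.95 and 1.1 rad, because the plate's thickness blurs the edge. By eye the other three flaps are flush and the loose items have not moved. The arm is clear, with the force reading under 1 N.
- **What disagreed:** The closed fingertips touched the deck with the TCP at z ≈ 0.0815. That puts the tips about 18 mm behind the TCP, although `ctrl.tip_extent` says 11 mm ahead. I used the touch height instead of the stated value for the push.

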